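Tighten the cutter's lock collar with the pin spanner

ROBOT

A 6-joint arm with a two-finger parallel gripper is mounted at the origin on the work surface. World frame = base frame: x ahead of the robot, y to its left, z up, the work surface at z = 0. Lengths are in mm, angles in rad, forces in N, time in s.
With the tool pointing down it reaches from about 300 to 775 mm from the base axis. Payload 14.6 kg.
Tool frame: the origin (TCP) lies between the finger pads; the fingertips stand 22 mm ahead of it and the grasp point (between the pads) lies 3 mm ahead of it (manip.tcp_to_tips is the distance from the TCP to the fingertips, in mm); y points along the fingers, z is the direction in which the jaws open and shut, and the axes are right-handed (so a half turn about y gives the same grasp; the last joint's range is limited). The gripper opens to 94 mm and grips with 3 to 60 N. Pads are 16 mm wide; open, the fingers measure 119 mm over their backs; the gripper's body (75 mm by 177 mm) begins 78 mm behind the grasp point.
Start: joints at [-1.28, 0.3, 1.521, -0, 1.321, -0.067], TCP at [192.61, -515.161, 203.246] pointing down, gripper open.
Joint ranges: [-3.03, 3.03], [-0.79, 2.21], [0.23, 2.52], [-1.04, 4.18], [0, 3.07], [-2.55, 2.55]. Speed limits (rad/s): [2.22, 2.22, 2.57, 3.14, 3.14, 3.14].

INTERFACE

Orientations are given as [roll, pitch, yaw] about the fixed x, y, z axes, in that order (R = Rz(yaw) Ry(pitch) Rx(roll)).
In Python, from cell import manip gives the robot as it stands.
- The arm moves only by the shell command python3 -m jog 'ROWS' [OPENING] [FORCE]. ROWS is JSON, one flat list of numbers, 6 for each row, row after row: the shift along the tool's x, y, z in mm, then the turn, a rotation vector about the tool's x, y, z in degrees. A call has 1 to 10 rows; each row is the pose to reach, as a shift and turn from the pose commanded when the call began, along the tool's axes at that moment; what a row does not reach only later rows make up. A row lasts 1/12 s, in which the tool goes at most 41.7 mm and 7.16 degrees, less where a joint would pass 70% of its speed; a pose out of reach is approached as far as the arm can. A call with a gripper value outside its range is refused whole. OPENING is the finger opening in mm, from 0 to 94, set as the call begins (- or left out, the last holds). The fingers move at their own pace and stop on an object; FORCE is the grip in N (left out, the last holds). Time passes only in rows, so rows that repeat a pose let the fingers close. It gives the time, the measured TCP pose, the force and the opening at its end, in the units of the state.
- manip.read_state(): the state, without advancing time (a new reading comes with each control period).
- manip.camera(name): name is "scene" or "top" or "wrist"; returns a dict with "img" (400x640x3 uint8, red, green, blue), "intrinsics" (3x3 intrinsics, pixels), "origin" and "orientation" of the camera in the world. Camera axes: x right, y down, z forward; pixel columns grow to the right and rows downward; lengths in mm; the calibration is good to about 2 mm. A picture is of the moment at which its call begins. There is no depth.
- manip.sign_off(): hands the job in, once; it reports no verdict.
Trained networks look in a picture, given as the dict that the camera call returned (one of the last four; its "shot" number tells which), for a name from the list of things; names that differ only in an ending like _2 or _b are one class to them, and where a whole thing is asked for, a point or a joint stands for the part that bears it (a point fixed in the world has none). Each returns a list of dicts, best first, with "score" (0 to 1); they miss things now and then, are a little off and sometimes report something else, mostly with a low value. They report only what shows in the picture. A call takes as long as a camera call. They do not tell look-alikes from the thing itself.
- manip.masks_of(thing, picture): "pixels" (400x640 bool, what is visible of it) and "xy" ([column, row] in pixels, amid what is visible of it).
- manip.tip_of(thing, picture): "xy" ([column, row] in pixels: a listed point, or the origin of a listed thing).
The state is a dict: "clock": time; "joints": joint angles; "qd": joint speeds; "effort": joint torques, N m; "eef_pos": TCP position; "eef_rot": TCP orientation; "wrist_force": force on the tool from outside, world axes, zero at the start; "moment": the same for the moment, N m; "finger_gap": finger opening in mm.
Only numpy, scipy, OpenCV 4.12 (cv2) and the standard library are available. Lean on these libraries where they do the work, as an engineer would, in place of code of your own. Each camera call takes 0.05 s, during which the arm holds its last target.

TASK

Take the T-handled pin spanner from its wooden block, seat both its prongs fully in two opposite holes of the lock collar that clamps the blade on the green stand, and turn the collar clockwise (seen from above) until it comes up firmly against its stop, pressing and turning gently. Then put the spanner back upright in its block, prongs in the two holes, and let go; move the collar with the spanner only and leave the other things on the bench where they are.

Things in the scene. Friction and masses are not known exactly. Their poses are not given: they have to be found in the camera images.
- collar_top (a point): point on the vertical axis of the steel lock collar, level with its flat top, 75 mm above the bench. Collar: round, 56 mm across, 16 mm high. Four holes, 9 mm wide, 11 mm deep, open in its top 90 degrees apart, centred 18 mm from the axis. This point's x, y axes follow the green foot; the collar's holes stand at any angle to them, not reported: see them or feel for them. Nothing there is higher.
- stand: green square cast stand, 150 x 150 mm, fixed to the bench, carrying a saw blade (about 135 mm across) under the collar; origin on the collar's axis at bench level
- collar (a joint): turn of the collar, rad: grows clockwise seen from above; starts at 0 to 0.25; 0.95 is the firm stop (tight). It tells how far it is from tight, not where the holes are. It turns against about 0.2 N m and stays where left; prongs set down or sliding on its top under 10 N do not turn it. The prongs may bear on it with 80 N in all (about 1.4 N m at the stop).
- spanner_grip (a point): centre of the crossbar of the loose steel T-handled pin spanner (about 0.28 kg). z up along the stem, x along the crossbar, which is 100 (x) x 13 (y) x 18 (z) mm; below it a 12 mm round stem, 35 mm long, down to the head. The spanner starts upright in its block, prongs in the holes.
- spanner_head (a point): centre of the flat underside of the spanner's round head (44 mm across, 10 mm thick), 54 mm below the crossbar's centre; axes as there. Two round prongs, 6 mm thick, 8 mm long, tips tapered over the last 3 mm to 2.4 mm, stick down from it at x = +18 and -18 mm. With both fully in, this underside lies flat on the collar's or the block's top.
- block_top (a point): centre of the top face of the wooden block that holds the spanner, 30 mm above the bench; fixed. Block 110 (x) x 70 (y) x 30 (z) mm, with two through holes 12 mm wide at x = +18 and -18 mm for the spanner's prongs (either way round).
- tin: bystander: grey jar with a steel cap, 66 mm across, 75 mm high, loose; origin at its underside
- spacer: bystander: loose steel spacer ring, 48 mm across, 14 mm high; origin at its underside
- offcut: bystander: loose wooden offcut 45 (x) x 120 (y) x 27 mm; origin at its underside
Not all that is in view belongs to the job. Of the things shaped like the part that bears spanner_grip, the dark steel one is meant. There is more than one size of the part that bears block_top; the job needs the larger.

How it is judged:
By the outcome, as a careful person would: the job done as asked, in the order asked, and still so for the second after the job is handed in, with the robot touching nothing.
It also fails if it takes over 72 s, if anything falls off the work surface, if the arm or the gripper's body presses on something with over 40 N, if the wrist force passes 120 N, or if a joint passes its speed limit or range.

## Working session

There is one attempt and no reset: what is moved stays moved. The work goes in short steps, Python scripts to look and compute and a shell command to move; the robot and the scene stay as the last step left them, time stands still between calls to the robot, and variables do not carry over. Pictures are saved under pics/ and viewed, and the job is handed in when it is done.

```bash
ls; mkdir -p pics; cat > h.py <<'E'
import numpy as np,cv2
from cell import manip
from scipy.spatial.transform import Rotation as R
def rot(o):
    o=np.array(o)
    return o if o.shape==(3,3) else (R.from_euler('xyz',o).as_matrix() if o.size==3 else R.from_quat(o).as_matrix())
def ray(p,xy,z):
    K=np.array(p["intrinsics"]);d=rot(p["orientation"])@np.linalg.inv(K)@np.array([xy[0],xy[1],1.])
    o=np.array(p["origin"]);t=(z-o[2])/d[2];return o+t*d
def proj(p,P):
    c=rot(p["orientation"]).T@(np.array(P,float)-np.array(p["origin"]));u=np.array(p["intrinsics"])@c;return u[:2]/u[2]
def save(p,n,crop=None,s=1):
    im=p["img"][...,::-1]
    if crop: im=im[crop[1]:crop[3],crop[0]:crop[2]]
    cv2.imwrite('pics/'+n,cv2.resize(im,None,fx=s,fy=s,interpolation=cv2.INTER_CUBIC))
def st():
    s=manip.read_state();print(s["clock"],np.round(s["eef_pos"],1),np.round(s["eef_rot"],3),np.round(s["wrist_force"],1),np.round(s["moment"],2),s["finger_gap"],np.round(s["joints"],3));return s
E
python3 - <<'E'
from h import *
st()
for n in ["scene","top"]:
    p=manip.camera(n);save(p,n+"0.png");print(n,p["origin"],p["orientation"],p["intrinsics"])
    for t in ["collar_top","spanner_grip","spanner_head","block_top"]:
        for r in manip.tip_of(t,p)[:3]:
            z={"collar_top":75,"spanner_grip":84,"spanner_head":30,"block_top":30}[t]
            print(t,np.round(r["score"],2),np.round(r["xy"],1),np.round(ray(p,r["xy"],z),1))
    for t in ["tin","spacer","offcut"]:
        for r in manip.tip_of(t,p)[:2]: print(t,np.round(r["score"],2),np.round(r["xy"],1),np.round(ray(p,r["xy"],0),1))
E
```

```text
pics
0.0 [ 192.5 -514.9  202.7] [-1.572  0.    -2.784] [0.2 0.3 0.4] [0.03 0.02 0.02] 94.30196385959216 [-1.28   0.3    1.522  0.     1.321 -0.067]
scene [ 830.23141861 -259.04373275  571.85378122] [-2.42368284e+00  1.03556297e-03  6.81102404e-01] [[368.45537524   0.         318.93653689]
 [  0.         368.45537524 201.90157173]
 [  0.           0.           1.        ]]
collar_top 0.73 [195.5 327.6] [ 569.2 -208.3   75. ]
collar_top 0.67 [342.1 306.3] [707.7 -55.9  75. ]
spanner_grip 0.82 [340.4 164. ] [532.6 173.2  84. ]
spanner_grip 0.62 [385.9 167.2] [605.7 220.8  84. ]
spanner_head 0.87 [338.3 184.1] [532.2 170.5  30. ]
spanner_head 0.83 [368.7 148.6] [518.7 301.   30. ]
block_top 0.93 [340.6 181. ] [530.5 180.5  30. ]
block_top 0.83 [311.9 229.4] [563.9  48.1  30. ]
tin 0.56 [337.3 303.3] [679.8 -26.    0. ]
spacer 0.59 [220.6 206.7] [367.6  -7.6   0. ]
offcut 0.7 [416.  275.8] [755.9 102.    0. ]
top [531.77998031  45.08770875 877.73804864] [-3.08997085 -0.00352746 -1.60079037] [[367.49676961   0.         326.55036752]
 [  0.         367.49676961 204.35709558]
 [  0.           0.           1.        ]]
collar_top 0.61 [444.8 206. ] [ 561.8 -217.6   75. ]
spanner_grip 0.92 [216.5 210.9] [565.6 278.9  84. ]
spanner_grip 0.89 [266.9 228.9] [523.6 171.1  84. ]
spanner_grip 0.48 [355.9 158.3] [671.2 -25.8  84. ]
spanner_head 0.86 [213.4 235.3] [512.1 302.8  30. ]
spanner_head 0.71 [268.7 224.8] [532.3 175.3  30. ]
block_top 0.8 [319.1 213.5] [554.9  58.6  30. ]
block_top 0.59 [266.6 224.8] [532.5 180.1  30. ]
tin 0.94 [353.4 158.8] [684.9 -27.3   0. ]
tin 0.72 [264.9 225.2] [531.7 189.    0. ]
spacer 0.65 [350.1 288.6] [376.  -9.   0.]
spacer 0.39 [352.5 156.9] [689.5 -25.3   0. ]
offcut 0.74 [297.2 128.8] [761.9 106.    0. ]
```

View pics/scene0.png

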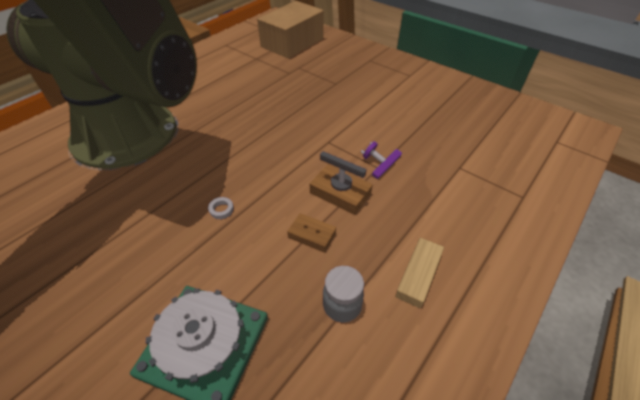

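View pics/top0.png

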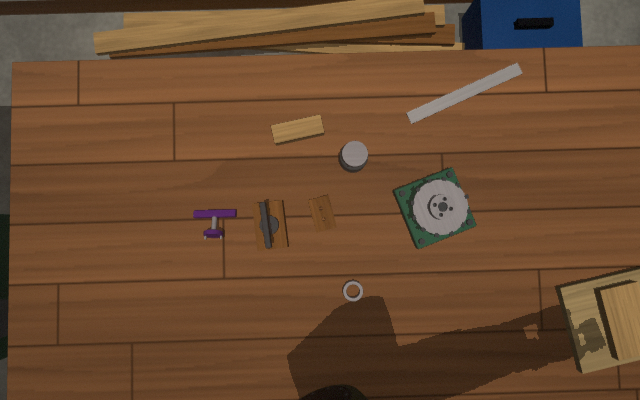

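The scene view shows the dark spanner in the larger block at about (340,175), the stand at (200,335), and a purple decoy at (385,158). The top view shows the spanner at (268,224) and the collar at (441,207). Next I zoom in for angles.

```bash
python3 - <<'E'
from h import *
p=manip.camera("top")
a=p["img"][185:265,235:305][...,::-1];b=p["img"][160:255,390:485][...,::-1]
a=cv2.resize(a,(394,450),interpolation=cv2.INTER_CUBIC);b=cv2.resize(b,(400,400),interpolation=cv2.INTER_CUBIC)
b=cv2.copyMakeBorder(b,0,50,0,0,cv2.BORDER_CONSTANT)
cv2.imwrite('pics/z1.png',np.hstack([a,b]))
for t,z in (("block_top",30),("spanner_grip",84),("stand",0),("collar_top",75)):
  for r in manip.masks_of(t,p)[:3]:
    m=r["pixels"].astype(np.uint8);q=np.argwhere(m)[:,::-1]
    P=np.array([ray(p,x,z)[:2] for x in q],np.float32);rc=cv2.minAreaRect(P)
    print(t,round(r["score"],2),r["xy"],m.sum(),np.round(rc[0],1),np.round(rc[1],1),round(rc[2],1))
E
```

```text
block_top 0.88 [322.8, 213.3] 670 [553.6  52.2] [76.1 48.6] 12.3
spanner_grip 0.87 [214.8, 214.6] 600 [538.5 284.4] [61.2 90.6] 0.0
spanner_grip 0.84 [268.6, 224.5] 519 [532.1 167.4] [40.9 99.2] 88.8
stand 0.96 [425.1, 208.8] 3505 [ 561.6 -219.7] [152.  161.9] 20.4
collar_top 0.57 [427.3, 210.8] 3633 [ 559.5 -196.4] [141.4 148.9] 20.1
```

View pics/z1.png

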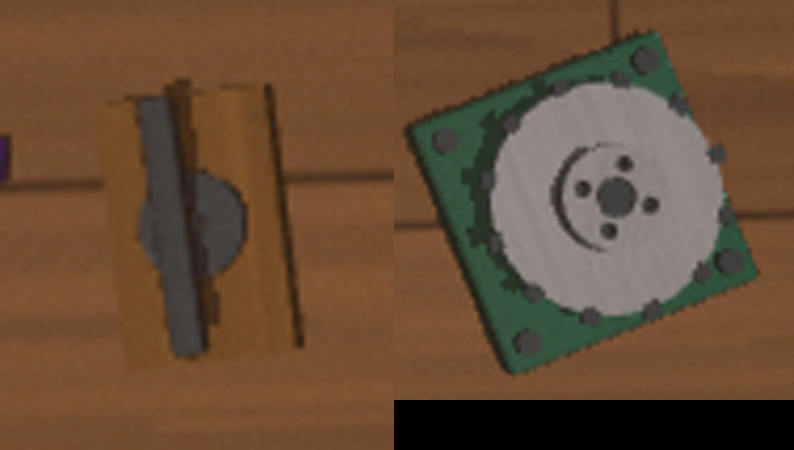

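```bash
python3 - <<'E'
from h import *
p=manip.camera("top")
f=lambda u,v:(235+u*70/394,185+v*80/450)
g=lambda u,v:(390+(u-394)*95/400,160+v*95/400)
a=ray(p,f(153,98),93);b=ray(p,f(188,352),93);d=a-b
print("bar",a,b,np.linalg.norm(d),(a+b)/2,np.degrees(np.arctan2(d[1],d[0])))
c=[ray(p,f(*q),30) for q in [(108,103),(268,86),(300,347),(125,365)]]
print("block",np.round(c,1),np.mean(c,0)); 
# visible head disk
print("headdisk",ray(p,f(193,224),40))
C=ray(p,g(616,197),75);print("collar",C)
for q in [(625,163),(651,205),(609,231),(583,189)]:
    v=ray(p,g(*q),75)-C;print(np.linalg.norm(v),np.degrees(np.arctan2(v[1],v[0])))
v=ray(p,g(512,372),15)-ray(p,g(410,128),15);print("foot",np.degrees(np.arctan2(v[1],v[0])))
s=st();
E
```

```text
bar [580.46506829 178.50497549  93.        ] [484.01897837 167.3242852   93.        ] 97.09199809943424 [532.24202333 172.91463034  93.        ] 6.612601676867427
block [[582.9 207.7  30. ]
 [587.9 142.   30. ]
 [480.8 131.5  30. ]
 [475.7 202.9  30. ]] [531.823132   171.00554569  30.        ]
headdisk [532.24292596 172.4363207   40.        ]
collar [ 560.24741043 -213.01740654   75.        ]
18.401074356283694 -17.41698464138788
18.615479225410592 -104.62985523924812
18.104841939856897 165.75214775889276
17.609314321783636 74.61267844693685
foot -159.545990628315
1.1 [ 192.6 -515.1  203.3] [-1.571 -0.    -2.784] [-0.2 -0.5  0.1] [-0.02  0.05 -0.02] 94.06465239600979 [-1.28   0.3    1.521 -0.     1.321 -0.067]
```

```bash
cat >> h.py <<'E'
def steps(tgt,yaw_t,n=1,frm=None,yaw0=None):
    "n calls; prints dx,dy,dz,turn about tool y (deg) of each call"
    s=manip.read_state();p=np.array(frm if frm is not None else s["eef_pos"]);y=np.degrees(s["eef_rot"][2]) if yaw0 is None else yaw0
    d=(np.array(tgt)-p)/n;dy=(yaw_t-y)
    dy=(dy+180)%360-180
    for i in range(n):
        a=np.radians(y);x=np.array([np.cos(a),np.sin(a),0]);z=np.array([-np.sin(a),np.cos(a),0])
        print(np.round([d@x,-d[2],d@z,0,-dy/n,0],1)); y+=dy/n
E
python3 - <<'E'
from h import *
steps([532,172.5,200],5.5,3)
E
```

```text
[-186.2    1.1 -175.1    0.   -55.     0. ]
[-250.2    1.1   52.1    0.   -55.     0. ]
[-100.8    1.1  234.9    0.   -55.     0. ]
```

```bash
python3 -m jog '[-93,0.5,-87,0,-27,0,-186.2,1,-175.1,0,-55,0,-186.2,1,-175.1,0,-55,0,-186.2,1,-175.1,0,-55,0,-186.2,1,-175.1,0,-55,0,-186.2,1,-175.1,0,-55,0,-186.2,1,-175.1,0,-55,0,-186.2,1,-175.1,0,-55,0,-186.2,1,-175.1,0,-55,0,-186.2,1,-175.1,0,-55,0]'
python3 -m jog '[-250.2,1.1,52.1,0,-55,0,-250.2,1.1,52.1,0,-55,0,-250.2,1.1,52.1,0,-55,0,-250.2,1.1,52.1,0,-55,0,-250.2,1.1,52.1,0,-55,0,-250.2,1.1,52.1,0,-55,0,-250.2,1.1,52.1,0,-55,0,-250.2,1.1,52.1,0,-55,0,-250.2,1.1,52.1,0,-55,0,-250.2,1.1,52.1,0,-55,0]'
python3 -m jog '[-100.8,1.1,234.9,0,-55,0,-100.8,1.1,234.9,0,-55,0,-100.8,1.1,234.9,0,-55,0,-100.8,1.1,234.9,0,-55,0,-100.8,1.1,234.9,0,-55,0,-100.8,1.1,234.9,0,-55,0,-100.8,1.1,234.9,0,-55,0,-100.8,1.1,234.9,0,-55,0,-100.8,1.1,234.9,0,-55,0,-100.8,1.1,234.9,0,-55,0]'
python3 - <<'E'
from h import *
st()
p=manip.camera("wrist");save(p,"w1.png");print(p["origin"],p["orientation"])
for t,z in (("spanner_grip",84),("spanner_head",30),("block_top",30)):
    for r in manip.tip_of(t,p)[:2]: print(t,np.round(r["score"],2),np.round(r["xy"],1),np.round(ray(p,r["xy"],z),1))
E
```

```text
clock: 1.93
eef_pos: [305.7, -286.0, 202.4]
eef_rot: [-1.571, -0.0, -1.827]
wrist_force: [-0.4, -0.5, -0.4]
finger_gap: 94.1
clock: 2.77
eef_pos: [418.7, -57.2, 201.0]
eef_rot: [-1.571, 0.0, -0.87]
wrist_force: [-0.7, 0.6, -0.3]
finger_gap: 94.2
clock: 3.6
eef_pos: [532.1, 171.6, 199.9]
eef_rot: [-1.571, 0.0, 0.089]
wrist_force: [-0.5, -0.3, 0.5]
finger_gap: 94.0
3.6 [532.1 171.6 199.9] [-1.571  0.     0.089] [-0.5 -0.3  0.5] [ 0.06 -0.16  0.01] 93.97678292146273 [ 0.246  0.323  1.499 -0.     1.32  -1.413]
[453.91734446 164.73551008 382.40686915] [ 2.86971385e+00 -3.56051047e-04  1.66027390e+00]
spanner_grip 0.78 [428.4 210.9] [536.5 281.9  84. ]
spanner_grip 0.68 [321.9 200. ] [534.8 176.1  84. ]
spanner_head 0.72 [163.  278.1] [667.   -8.8  30. ]
spanner_head 0.69 [439.8 177.4] [511.1 308.7  30. ]
block_top 0.92 [212.7 194.1] [553.7  52.5  30. ]
```

View pics/w1.png

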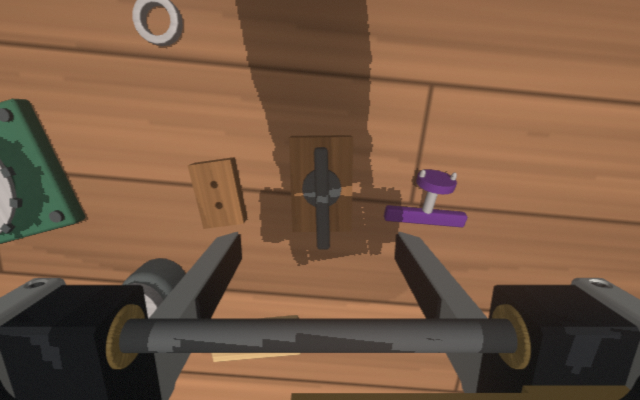

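```bash
python3 - <<'E'
from h import *
s=st()
p=manip.camera("wrist")
im=p["img"].astype(int);save(p,"w2.png",(280,125,365,260),4)
for a,b in (((321,148),(323,248)),):
  A=ray(p,a,93);B=ray(p,b,93);print(A,B,(A+B)/2,np.linalg.norm(A-B),np.degrees(np.arctan2(*(B-A)[1::-1])))
b=[ray(p,q,30) for q in ((388,222),(160,278))];print(b)
E
```

```text
3.8 [532.  171.8 200.3] [-1.571 -0.     0.092] [ 0.5 -0.5 -0.3] [ 0.1  -0.15 -0.01] 94.04217898614019 [ 0.247  0.322  1.499  0.     1.32  -1.416]
[483.80623393 170.44620693  93.        ] [581.49109592 181.7956247   93.        ] [532.64866492 176.12091581  93.        ] 98.3419622859756 6.627139992982784
[array([569.13990872, 258.62535045,  30.        ]), array([668.10866343, -12.02887849,  30.        ])]
```

View pics/w2.png

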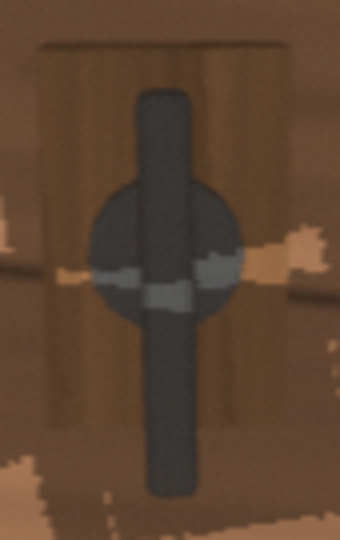

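```bash
python3 - <<'E'
from h import *
steps([532.3,174.5,87],6.5,1)
E
```

```text
[  0.5 113.3   2.6   0.   -1.2   0. ]
```

```bash
python3 -m jog '[0.2,20,1,0,-0.6,0,0.4,45,2.6,0,-1.2,0,0.5,70,2.6,0,-1.2,0,0.5,90,2.6,0,-1.2,0,0.5,105,2.6,0,-1.2,0,0.5,113.3,2.6,0,-1.2,0,0.5,113.3,2.6,0,-1.2,0,0.5,113.3,2.6,0,-1.2,0]'
python3 -m jog '[0,0,0,0,0,0,0,0,0,0,0,0,0,0,0,0,0,0,0,0,0,0,0,0,0,0,0,0,0,0,0,0,0,0,0,0,0,0,0,0,0,0,0,0,0,0,0,0]' 5 15
python3 - <<'E'
from h import *
st()
p=manip.camera("wrist");save(p,"w3.png")
E
```

```text
clock: 4.52
eef_pos: [532.4, 175.0, 87.3]
eef_rot: [-1.571, -0.0, 0.116]
wrist_force: [0.4, -0.3, 0.1]
finger_gap: 93.5
clock: 5.18
eef_pos: [532.2, 175.1, 86.8]
eef_rot: [-1.571, 0.0, 0.117]
wrist_force: [0.1, -0.1, 0.1]
finger_gap: 43.7
5.1833 [532.2 175.1  86.8] [-1.571  0.     0.117] [ 0.1 -0.1  0.1] [ 0.08 -0.11  0.  ] 43.728275584645104 [ 0.252  0.444  1.612  0.     1.086 -1.435]
```

View pics/w3.png

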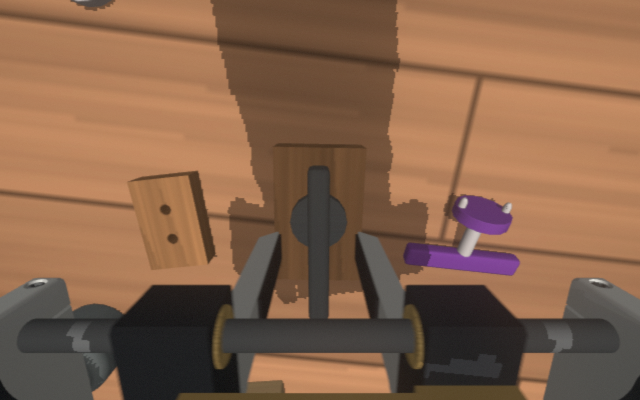

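The fingers straddle the bar evenly, with the bar at (319,240). I'll finish closing.

```bash
python3 -m jog '[0,0,0,0,0,0,0,0,0,0,0,0,0,0,0,0,0,0,0,0,0,0,0,0,0,0,0,0,0,0,0,0,0,0,0,0,0,0,0,0,0,0]' 5 15
python3 -m jog '[0,0,0,0,0,0,0,0,0,0,0,0,0,0,0,0,0,0]' 5 60
python3 - <<'E'
from h import *
st()
E
```

```text
clock: 5.82
eef_pos: [532.2, 175.1, 86.7]
eef_rot: [-1.571, -0.0, 0.117]
wrist_force: [0.0, -0.2, -1.0]
finger_gap: 13.0
clock: 6.07
eef_pos: [532.2, 175.1, 86.7]
eef_rot: [-1.571, -0.0, 0.117]
wrist_force: [-0.7, 0.7, -0.1]
finger_gap: 11.5
6.0667 [532.2 175.1  86.7] [-1.571 -0.     0.117] [-0.7  0.7 -0.1] [ 0.21 -0.09 -0.02] 11.549966713844734 [ 0.252  0.444  1.612  0.     1.086 -1.435]
```

```bash
python3 -m jog '[0,-5,0,0,0,0,0,-15,0,0,0,0,0,-35,0,0,0,0,0,-60,0,0,0,0,0,-80,0,0,0,0,0,-90,0,0,0,0,0,-90,0,0,0,0]'
python3 - <<'E'
from h import *
s=st()
p=manip.camera("wrist");save(p,"w4.png")
steps([632.5,-232.5,176],-15.4,2)
E
```

```text
clock: 6.65
eef_pos: [533.0, 175.3, 179.4]
eef_rot: [-1.57, -0.004, 0.117]
wrist_force: [1.0, -0.1, -2.4]
finger_gap: 11.4
6.65 [533.  175.3 179.4] [-1.57  -0.004  0.117] [ 1.  -0.1 -2.4] [ 0.05 -0.17  0.04] 11.381932356002022 [ 0.252  0.342  1.522 -0.     1.273 -1.435]
[  25.9    0.7 -208.3    0.    11.     0. ]
[  65.4    0.7 -199.4    0.    11.     0. ]
```

View pics/w4.png

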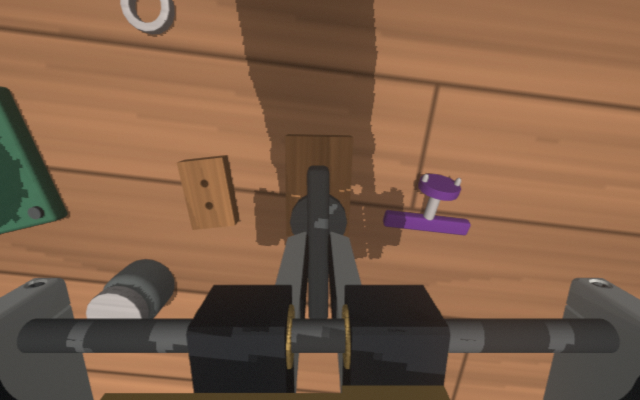

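The spanner is lifted and upright, with its head at (318,215). Next I move to a viewpoint beside the collar.

```bash
python3 -m jog '[3,0,-15,0,1,0,6,0,-45,0,3,0,11,0,-80,0,5,0,16,0,-115,0,7,0,20,0,-150,0,9,0,26,0.5,-180,0,10.5,0,26,0.5,-208.3,0,11,0,26,0.5,-208.3,0,11,0]'
python3 -m jog '[10,0,-35,0,2,0,22,0,-70,0,5,0,34,0,-105,0,7,0,46,0,-140,0,9,0,56,0,-170,0,10,0,63,0,-192,0,11,0,65.4,0.5,-199.4,0,11,0,65.4,0.5,-199.4,0,11,0,65.4,0.5,-199.4,0,11,0,65.4,0.5,-199.4,0,11,0]'
python3 - <<'E'
from h import *
s=st()
p=manip.camera("wrist");save(p,"w5.png")
for r in manip.tip_of("collar_top",p)[:2]: print(r["score"],r["xy"],ray(p,r["xy"],75))
print(proj(p,[560,-213,75]))
E
```

```text
clock: 7.37
eef_pos: [582.0, -33.1, 174.2]
eef_rot: [-1.572, 0.003, -0.079]
wrist_force: [0.1, -0.5, -3.2]
finger_gap: 11.8
clock: 8.2
eef_pos: [632.5, -230.9, 175.3]
eef_rot: [-1.57, 0.001, -0.265]
wrist_force: [0.2, 0.6, -2.1]
finger_gap: 11.5
8.2 [ 632.5 -230.9  175.3] [-1.57e+00  1.00e-03 -2.65e-01] [ 0.2  0.6 -2.1] [ 0.08 -0.11 -0.01] 11.516556506194371 [-0.405  0.602  1.154  0.     1.386 -1.71 ]
0.98 [319.4, 118.6] [ 561.21924176 -210.00542701   75.        ]
[315.68899929 118.12964519]
```

View pics/w5.png

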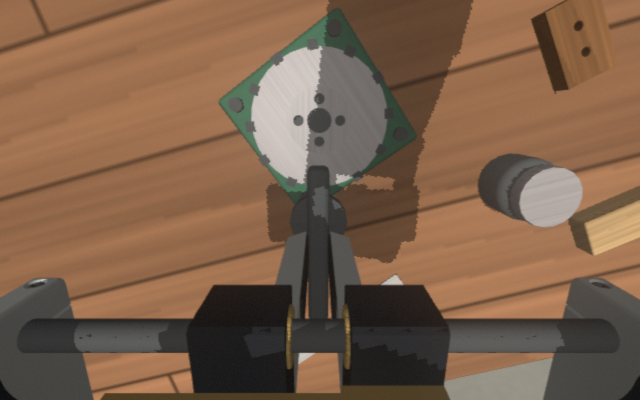

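```bash
python3 - <<'E'
from h import *
st()
p=manip.camera("wrist");save(p,"w6.png",(280,80,360,160),7)
E
```

```text
8.3 [ 632.6 -231.1  175.8] [-1.571  0.    -0.265] [-0.2 -0.1 -3. ] [ 0.06 -0.17 -0.02] 11.304875153975793 [-0.405  0.602  1.153  0.     1.387 -1.71 ]
```

View pics/w6.png

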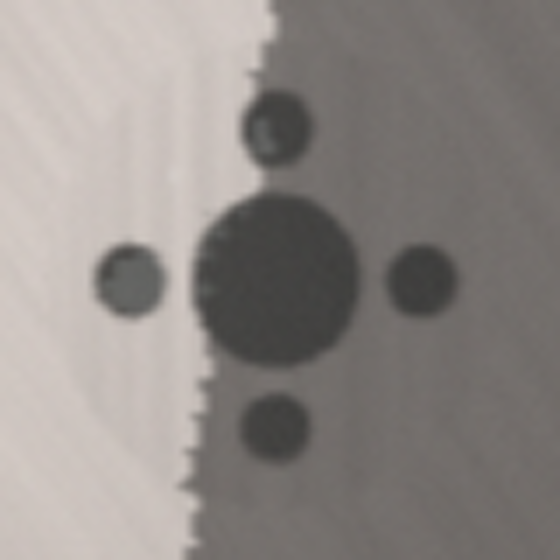

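```bash
python3 - <<'E'
from h import *
s=st()
p=manip.camera("wrist")
g=lambda x,y:((x+.5)/7-.5+280,(y+.5)/7-.5+80)
H=[ray(p,g(*q),75) for q in ((277,128),(131,281),(423,281),(275,428))]
C=np.mean(H,0);print(C,ray(p,g(277,281),75),p["origin"],p["orientation"])
for h in H:
    v=h-C;print(np.linalg.norm(v),np.degrees(np.arctan2(v[1],v[0])))
E
```

```text
8.35 [ 632.7 -231.3  176. ] [-1.571 -0.    -0.266] [-0.2 -0.  -2.2] [ 0.05 -0.08  0.01] 11.404903038782198 [-0.405  0.602  1.153  0.     1.387 -1.71 ]
[ 562.33405941 -210.93259653   75.        ] [ 562.37109642 -210.87754187   75.        ] [ 556.8491969  -210.66664154  358.44105265] [ 2.86938486e+00 -4.48216387e-04  1.30605285e+00]
18.016686530153983 164.69413030704257
18.032914304389017 -105.101367102175
18.159605683766934 74.76349667844295
17.974755317698033 -15.710034323791106
```

```bash
python3 - <<'E'
from h import *
s=st()
p=manip.camera("wrist")
T=rot(s["eef_rot"]);o=np.array(s["eef_pos"])
im=cv2.resize(p["img"][140:260,260:380][...,::-1],None,fx=5,fy=5,interpolation=cv2.INTER_CUBIC)
def dr(P,c):
    q=np.array([(proj(p,o+T@np.array(a))-[260,140]+.5)*5-.5 for a in P]);cv2.polylines(im,[np.round(q*16).astype(int)],True,c,1,cv2.LINE_AA,4)
a=np.linspace(0,2*np.pi,60)
dr([(22*np.cos(t),46.7,22*np.sin(t)) for t in a],(0,255,0))
dr([(22*np.cos(t),56.7,22*np.sin(t)) for t in a],(0,255,255))
dr([(-50,-6,6.5),(50,-6,6.5),(50,-6,-6.5),(-50,-6,-6.5)],(0,0,255))
cv2.imwrite("pics/w7.png",im)
E
```

```text
8.4 [ 632.7 -231.5  176. ] [-1.571 -0.    -0.266] [ 0.   0.7 -2.4] [ 0.03 -0.18 -0.01] 11.669352834999106 [-0.405  0.602  1.153  0.     1.387 -1.71 ]
```

View pics/w7.png

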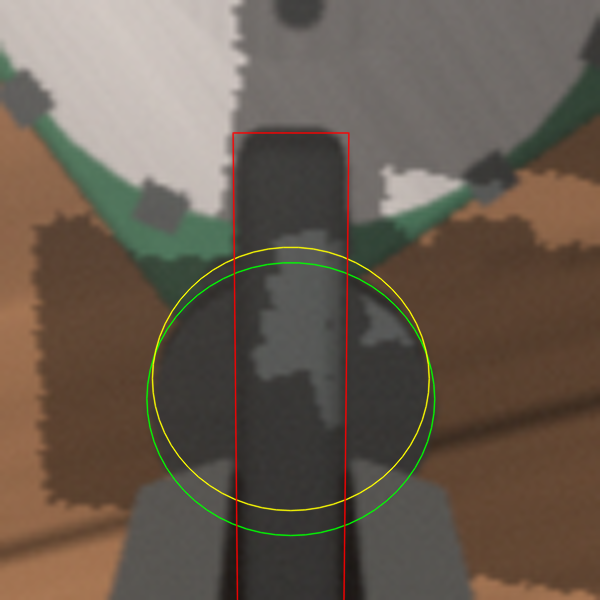

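```bash
python3 - <<'E'
from h import *
s=st()
steps([562.4,-211.3,150],-15.35,1)
E
```

```text
8.45 [ 632.7 -231.7  176. ] [-1.571 -0.    -0.266] [ 0.6 -0.2 -2.9] [ 0.07 -0.17 -0.02] 11.429743393351767 [-0.405  0.602  1.153  0.     1.387 -1.71 ]
[-73.2  26.    1.2   0.    0.1   0. ]
```

```bash
python3 -m jog '[-10,2,0,0,0,0,-30,6,1,0,0,0,-50,12,1.5,0,0,0,-65,18,1.5,0,0,0,-73.2,22,1.5,0,0,0,-73.2,25,1.5,0,0,0,-73.2,26,1.5,0,0,0,-73.2,26,1.5,0,0,0,-73.2,26,1.5,0,0,0,-73.2,26,1.5,0,0,0]'
python3 - <<'E'
from h import *
s=st()
p=manip.camera("wrist");save(p,"w8.png",(200,60,440,240),3)
p=manip.camera("scene");save(p,"s8.png",(120,250,280,370),4)
s=st()
steps([562.4,-211.3,143],-15.35,1)
E
```

```text
clock: 9.28
eef_pos: [562.8, -211.8, 149.8]
eef_rot: [-1.571, -0.0, -0.267]
wrist_force: [-0.0, -0.9, -2.5]
finger_gap: 12.2
9.2833 [ 562.8 -211.8  149.8] [-1.571 -0.    -0.267] [-0.  -0.9 -2.5] [ 0.04 -0.13  0.01] 12.16516844734845 [-0.421  0.459  1.43   0.     1.252 -1.725]
9.3833 [ 562.6 -211.8  149.8] [-1.571 -0.    -0.267] [-0.9  0.4 -2.1] [ 0.03 -0.15 -0.  ] 11.324199850790494 [-0.421  0.459  1.43   0.     1.252 -1.725]
[-0.4  6.8  0.4  0.   0.1  0. ]
```

View pics/w8.png

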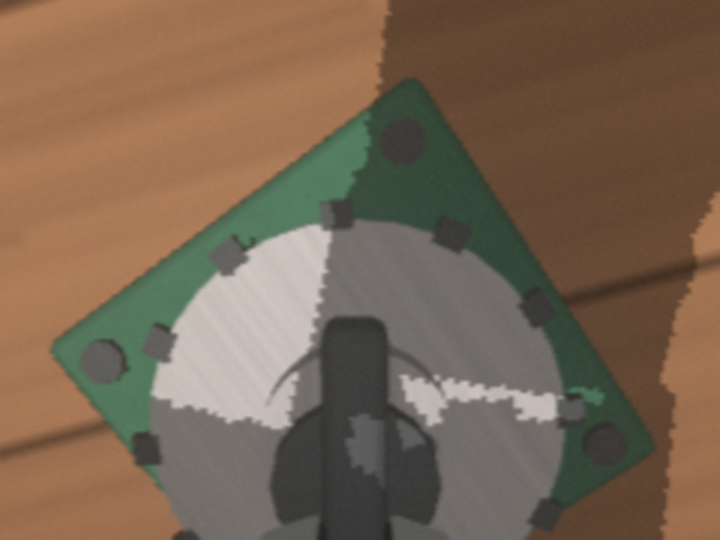

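View pics/s8.png

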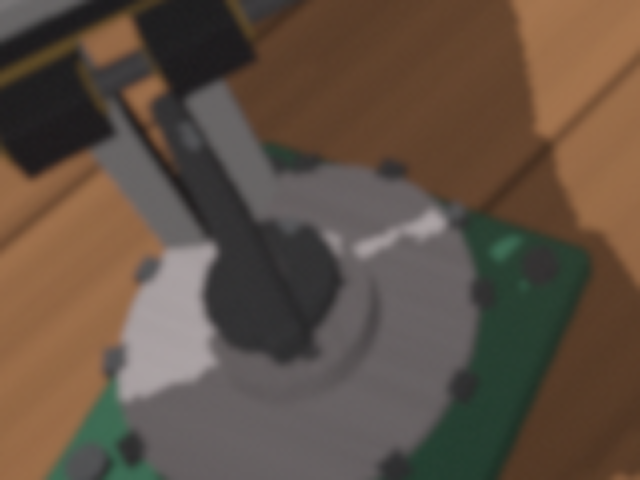

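```bash
python3 -m jog '[-0.1,2,0.2,0,0,0,-0.2,4,0.4,0,0,0,-0.2,6,0.4,0,0,0,-0.2,8,0.4,0,0,0,-0.2,9,0.4,0,0,0,-0.2,10,0.4,0,0,0,-0.2,11,0.4,0,0,0,-0.2,12,0.4,0,0,0,-0.2,12,0.4,0,0,0,-0.2,12,0.4,0,0,0]'
python3 - <<'E'
from h import *
s=st()
E
```

```text
clock: 10.22
eef_pos: [562.3, -211.3, 137.7]
eef_rot: [-1.571, 0.0, -0.267]
wrist_force: [-0.6, -0.1, -3.1]
finger_gap: 11.6
10.2167 [ 562.3 -211.3  137.7] [-1.571  0.    -0.267] [-0.6 -0.1 -3.1] [ 0.05 -0.08  0.04] 11.638335429761325 [-0.42   0.469  1.444  0.     1.228 -1.724]
```

```bash
python3 -m jog '[0,0.7,0,0,0,0,0,1.4,0,0,0,0,0,2.1,0,0,0,0,0,2.8,0,0,0,0,0,3.5,0,0,0,0,0,3.5,0,0,0,0]'
python3 - <<'E'
from h import *
s=st()
E
```

```text
clock: 10.72
eef_pos: [562.2, -211.3, 134.1]
eef_rot: [-1.571, 0.0, -0.267]
wrist_force: [-0.2, 0.1, -1.8]
finger_gap: 11.4
10.7167 [ 562.2 -211.3  134.1] [-1.571  0.    -0.267] [-0.2  0.1 -1.8] [ 0.04 -0.12  0.  ] 11.370077677935596 [-0.42   0.473  1.448  0.     1.221 -1.724]
```

```bash
python3 -m jog '[0,0.7,0,0,0,0,0,1.4,0,0,0,0,0,2,0,0,0,0,0,2.4,0,0,0,0,0,2.8,0,0,0,0,0,2.8,0,0,0,0,0,2.8,0,0,0,0]'
python3 - <<'E'
from h import *
s=st()
E
```

```text
clock: 11.3
eef_pos: [562.4, -211.3, 131.7]
eef_rot: [-1.571, -0.0, -0.267]
wrist_force: [-1.3, 1.4, 2.4]
finger_gap: 11.9
11.3 [ 562.4 -211.3  131.7] [-1.571 -0.    -0.267] [-1.3  1.4  2.4] [ 0.2  -0.01  0.02] 11.866695442788663 [-0.42   0.475  1.45   0.     1.216 -1.724]
```

```bash
python3 -m jog '[0,0.3,0,0,1,0,0,0.3,0,0,2,0,0,0.3,0,0,3.5,0,0,0.3,0,0,5,0,0,0.3,0,0,6.5,0,0,0.3,0,0,8,0,0,0.3,0,0,9.5,0,0,0.3,0,0,11,0,0,0.3,0,0,12,0,0,0.3,0,0,12,0]'
python3 - <<'E'
from h import *
s=st()
E
```

```text
clock: 12.13
eef_pos: [562.6, -211.2, 131.7]
eef_rot: [-1.571, -0.001, -0.478]
wrist_force: [0.9, 2.0, 5.4]
finger_gap: 11.3
12.1333 [ 562.6 -211.2  131.7] [-1.571e+00 -1.000e-03 -4.780e-01] [0.9 2.  5.4] [ 0.51 -0.01  0.27] 11.265672694745422 [-0.42   0.475  1.45   0.     1.215 -1.513]
```

```bash
python3 -m jog '[0,0,0,0,2,0,0,0,0,0,4,0,0,0,0,0,6.5,0,0,0,0,0,9,0,0,0,0,0,11.5,0,0,0,0,0,14,0,0,0,0,0,16.5,0,0,0,0,0,19,0,0,0,0,0,21,0,0,0,0,0,22,0]'
python3 - <<'E'
from h import *
s=st()
p=manip.camera("top");save(p,"t9.png",(390,160,485,255),5)
E
```

```text
clock: 12.97
eef_pos: [562.6, -211.2, 131.7]
eef_rot: [-1.57, -0.001, -0.863]
wrist_force: [-0.2, 2.6, 5.7]
finger_gap: 11.6
12.9667 [ 562.6 -211.2  131.7] [-1.57e+00 -1.00e-03 -8.63e-01] [-0.2  2.6  5.7] [ 0.51 -0.1   0.21] 11.609260457294994 [-0.42   0.475  1.45   0.     1.215 -1.128]
```

Moving steadily at 0.2 N·m, 34° turned. I'll continue in smaller steps.

```bash
python3 -m jog '[0,0,0,0,1,0,0,0,0,0,2,0,0,0,0,0,3,0,0,0,0,0,4,0,0,0,0,0,5,0,0,0,0,0,6,0,0,0,0,0,6,0]'
python3 - <<'E'
from h import *
s=st()
E
python3 -m jog '[0,0,0,0,1,0,0,0,0,0,2,0,0,0,0,0,3,0,0,0,0,0,3,0]'
python3 - <<'E'
from h import *
s=st()
E
```

```text
clock: 13.6
eef_pos: [562.6, -211.2, 131.7]
eef_rot: [-1.57, -0.001, -0.967]
wrist_force: [-0.7, 2.2, 5.5]
finger_gap: 11.5
13.6 [ 562.6 -211.2  131.7] [-1.57e+00 -1.00e-03 -9.67e-01] [-0.7  2.2  5.5] [ 0.5  -0.06  0.22] 11.487012017085572 [-0.42   0.475  1.45   0.     1.215 -1.024]
clock: 13.93
eef_pos: [562.6, -211.2, 131.7]
eef_rot: [-1.57, -0.001, -1.019]
wrist_force: [-0.5, 2.1, 4.8]
finger_gap: 11.7
13.9333 [ 562.6 -211.2  131.7] [-1.570e+00 -1.000e-03 -1.019e+00] [-0.5  2.1  4.8] [ 0.48 -0.14  0.23] 11.729465439157272 [-0.42   0.475  1.45   0.     1.215 -0.972]
```

```bash
for i in 1; do python3 -m jog '[0,0,0,0,1,0,0,0,0,0,2,0,0,0,0,0,3,0,0,0,0,0,3,0]'; done
python3 - <<'E'
from h import *
s=st()
E
python3 -m jog '[0,0,0,0,1,0,0,0,0,0,2,0,0,0,0,0,2,0]'
python3 - <<'E'
from h import *
s=st()
E
```

```text
clock: 14.27
eef_pos: [562.6, -211.2, 131.7]
eef_rot: [-1.57, -0.001, -1.071]
wrist_force: [-0.4, 2.7, 5.6]
finger_gap: 11.8
14.2667 [ 562.6 -211.2  131.7] [-1.570e+00 -1.000e-03 -1.071e+00] [-0.4  2.7  5.6] [ 0.51 -0.1   0.21] 11.767092224815404 [-0.42   0.475  1.45   0.     1.215 -0.92 ]
clock: 14.52
eef_pos: [562.6, -211.2, 131.7]
eef_rot: [-1.57, -0.001, -1.106]
wrist_force: [0.2, 2.3, 5.4]
finger_gap: 11.6
14.5167 [ 562.6 -211.2  131.7] [-1.570e+00 -1.000e-03 -1.106e+00] [0.2 2.3 5.4] [ 0.45 -0.08  0.26] 11.58026402695747 [-0.42   0.475  1.45   0.     1.215 -0.885]
```

```bash
python3 -m jog '[0,0,0,0,1,0,0,0,0,0,2,0,0,0,0,0,2,0]'
python3 - <<'E'
from h import *
s=st()
E
python3 -m jog '[0,0,0,0,1,0,0,0,0,0,2,0,0,0,0,0,2,0]'
python3 - <<'E'
from h import *
s=st()
E
```

```text
clock: 14.77
eef_pos: [562.6, -211.2, 131.7]
eef_rot: [-1.57, -0.001, -1.141]
wrist_force: [0.6, 2.9, 4.4]
finger_gap: 11.7
14.7667 [ 562.6 -211.2  131.7] [-1.570e+00 -1.000e-03 -1.141e+00] [0.6 2.9 4.4] [ 0.43 -0.09  0.24] 11.676221154743917 [-0.42   0.475  1.45   0.     1.215 -0.85 ]
clock: 15.02
eef_pos: [562.7, -211.2, 131.7]
eef_rot: [-1.57, -0.001, -1.176]
wrist_force: [-0.3, 2.3, 5.4]
finger_gap: 11.6
15.0167 [ 562.7 -211.2  131.7] [-1.570e+00 -1.000e-03 -1.176e+00] [-0.3  2.3  5.4] [ 0.44 -0.08  0.28] 11.59175431268893 [-0.42   0.475  1.45   0.     1.215 -0.815]
```

```bash
python3 -m jog '[0,0,0,0,1,0,0,0,0,0,2,0,0,0,0,0,2,0]'
python3 - <<'E'
from h import *
s=st()
E
python3 -m jog '[0,0,0,0,0.7,0,0,0,0,0,1.5,0,0,0,0,0,1.5,0]'
python3 - <<'E'
from h import *
s=st()
E
```

```text
clock: 15.27
eef_pos: [562.7, -211.2, 131.7]
eef_rot: [-1.57, -0.001, -1.211]
wrist_force: [-0.0, 2.1, 5.6]
finger_gap: 11.6
15.2667 [ 562.7 -211.2  131.7] [-1.570e+00 -1.000e-03 -1.211e+00] [-0.   2.1  5.6] [ 0.47 -0.07  0.18] 11.571502070097363 [-0.42   0.475  1.45   0.     1.215 -0.78 ]
clock: 15.52
eef_pos: [562.7, -211.2, 131.7]
eef_rot: [-1.57, -0.001, -1.237]
wrist_force: [0.5, 2.0, 5.7]
finger_gap: 11.5
15.5167 [ 562.7 -211.2  131.7] [-1.570e+00 -1.000e-03 -1.237e+00] [0.5 2.  5.7] [ 0.48 -0.08  0.22] 11.485105345082825 [-0.42   0.475  1.45   0.     1.215 -0.754]
```

```bash
python3 - <<'E'
from h import *
p=manip.camera("wrist");save(p,"w10.png",(200,60,440,260),3)
p=manip.camera("top");save(p,"t10.png",(390,160,485,255),5)
E
```

```text
(no output)
```

View pics/w10.png

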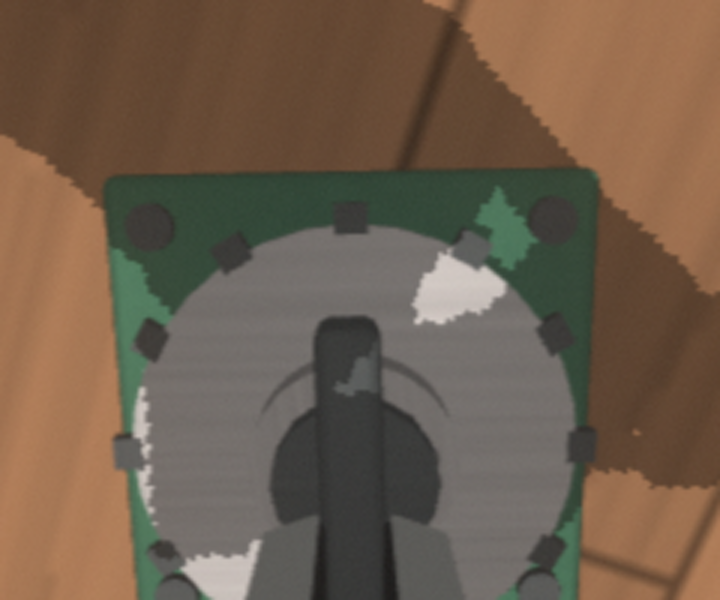

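View pics/t10.png

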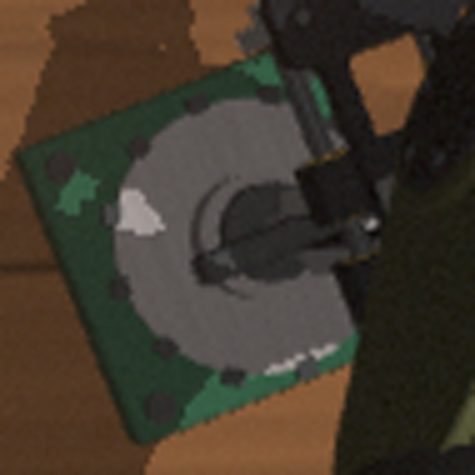

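Spanner, head and tool are still aligned and the head sits flat on the collar. I'll continue to the stop.

```bash
python3 -m jog '[0,0,0,0,0.7,0,0,0,0,0,1.5,0,0,0,0,0,1.5,0]'
python3 - <<'E'
from h import *
s=st()
E
python3 -m jog '[0,0,0,0,0.7,0,0,0,0,0,1.5,0,0,0,0,0,1.5,0]'
python3 - <<'E'
from h import *
s=st()
E
```

```text
clock: 15.87
eef_pos: [562.6, -211.2, 131.7]
eef_rot: [-1.57, -0.001, -1.263]
wrist_force: [0.2, 2.1, 5.1]
finger_gap: 11.6
15.8667 [ 562.6 -211.2  131.7] [-1.570e+00 -1.000e-03 -1.263e+00] [0.2 2.1 5.1] [ 0.45 -0.11  0.26] 11.611566686171482 [-0.42   0.475  1.45   0.     1.215 -0.728]
clock: 16.12
eef_pos: [562.7, -211.2, 131.7]
eef_rot: [-1.57, -0.001, -1.289]
wrist_force: [-0.6, 2.7, 4.6]
finger_gap: 12.1
16.1167 [ 562.7 -211.2  131.7] [-1.570e+00 -1.000e-03 -1.289e+00] [-0.6  2.7  4.6] [ 0.42 -0.08  0.27] 12.057294482769272 [-0.42   0.475  1.45   0.     1.215 -0.702]
```

```bash
python3 -m jog '[0,0,0,0,0.7,0,0,0,0,0,1.5,0,0,0,0,0,1.5,0]'
python3 - <<'E'
from h import *
s=st()
E
python3 -m jog '[0,0,0,0,0.7,0,0,0,0,0,1.5,0,0,0,0,0,1.5,0]'
python3 - <<'E'
from h import *
s=st()
E
```

```text
clock: 16.37
eef_pos: [562.7, -211.2, 131.7]
eef_rot: [-1.57, -0.001, -1.316]
wrist_force: [0.7, 1.9, 5.9]
finger_gap: 11.4
16.3667 [ 562.7 -211.2  131.7] [-1.570e+00 -1.000e-03 -1.316e+00] [0.7 1.9 5.9] [ 0.4  -0.11  0.24] 11.427801511162075 [-0.42   0.475  1.45   0.     1.215 -0.676]
clock: 16.62
eef_pos: [562.7, -211.2, 131.7]
eef_rot: [-1.57, -0.001, -1.342]
wrist_force: [0.6, 2.4, 4.9]
finger_gap: 11.5
16.6167 [ 562.7 -211.2  131.7] [-1.570e+00 -1.000e-03 -1.342e+00] [0.6 2.4 4.9] [ 0.48 -0.15  0.31] 11.455036475521691 [-0.42   0.475  1.45   0.     1.215 -0.649]
```

```bash
python3 -m jog '[0,0,0,0,0.7,0,0,0,0,0,1.2,0,0,0,0,0,1.2,0]'
python3 - <<'E'
from h import *
s=st()
p=manip.camera("wrist");save(p,"w11.png",(200,60,440,260),3)
E
```

```text
clock: 16.87
eef_pos: [562.7, -211.2, 131.7]
eef_rot: [-1.57, -0.001, -1.362]
wrist_force: [0.9, 3.2, 4.5]
finger_gap: 11.5
16.8667 [ 562.7 -211.2  131.7] [-1.570e+00 -1.000e-03 -1.362e+00] [0.9 3.2 4.5] [ 0.46 -0.11  0.46] 11.475238319399915 [-0.42   0.475  1.45   0.     1.215 -0.629]
```

View pics/w11.png

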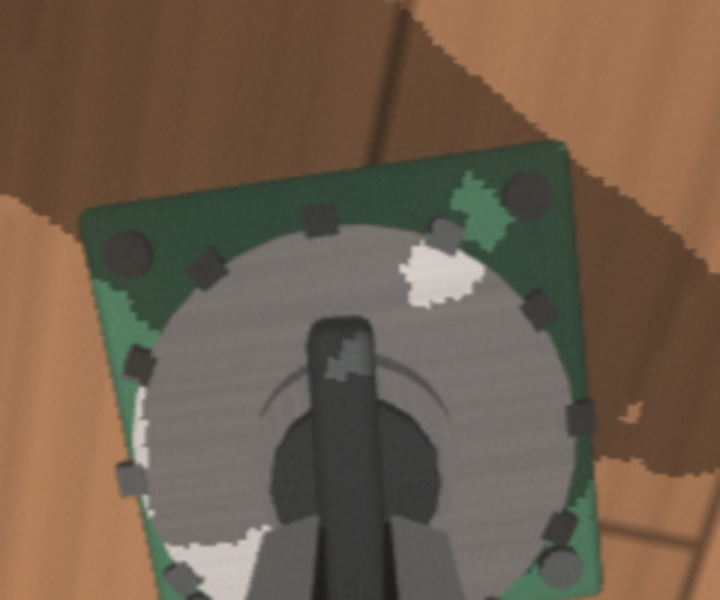

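```bash
python3 -m jog '[0,0,0,0,0.7,0,0,0,0,0,1.3,0,0,0,0,0,1.3,0]'
python3 - <<'E'
from h import *
s=st()
E
python3 -m jog '[0,0,0,0,0.7,0,0,0,0,0,1.2,0,0,0,0,0,1.2,0]'
python3 - <<'E'
from h import *
s=st()
E
```

```text
clock: 17.17
eef_pos: [562.7, -211.2, 131.7]
eef_rot: [-1.57, -0.001, -1.385]
wrist_force: [0.0, 2.1, 4.3]
finger_gap: 11.6
17.1667 [ 562.7 -211.2  131.7] [-1.570e+00 -1.000e-03 -1.385e+00] [0.  2.1 4.3] [ 0.42 -0.19  0.6 ] 11.593987202161367 [-0.42   0.475  1.45   0.     1.215 -0.606]
clock: 17.42
eef_pos: [562.7, -211.2, 131.7]
eef_rot: [-1.57, -0.001, -1.405]
wrist_force: [0.1, 2.1, 4.7]
finger_gap: 11.6
17.4167 [ 562.7 -211.2  131.7] [-1.570e+00 -1.000e-03 -1.405e+00] [0.1 2.1 4.7] [ 0.39 -0.15  0.68] 11.556442382614096 [-0.42   0.475  1.45   0.     1.215 -0.585]
```

```bash
python3 -m jog '[0,0,0,0,0.7,0,0,0,0,0,1.4,0,0,0,0,0,1.4,0,0,0,0,0,1.4,0]'
python3 - <<'E'
from h import *
s=st()
E
python3 -m jog '[0,0,0,0,0.7,0,0,0,0,0,1.2,0,0,0,0,0,1.2,0]'
python3 - <<'E'
from h import *
s=st()
p=manip.camera("wrist");save(p,"w12.png",(200,60,440,260),3)
E
```

```text
clock: 17.75
eef_pos: [562.7, -211.2, 131.7]
eef_rot: [-1.57, -0.001, -1.429]
wrist_force: [-0.4, 2.5, 5.1]
finger_gap: 12.0
17.75 [ 562.7 -211.2  131.7] [-1.570e+00 -1.000e-03 -1.429e+00] [-0.4  2.5  5.1] [ 0.39 -0.09  0.75] 11.995165251555731 [-0.42   0.475  1.45   0.     1.215 -0.562]
clock: 18.0
eef_pos: [562.7, -211.2, 131.7]
eef_rot: [-1.57, -0.001, -1.451]
wrist_force: [-0.3, 2.5, 5.4]
finger_gap: 11.7
18.0 [ 562.7 -211.2  131.7] [-1.570e+00 -1.000e-03 -1.451e+00] [-0.3  2.5  5.4] [ 0.41 -0.1   0.84] 11.693572182081834 [-0.42   0.475  1.45   0.     1.215 -0.54 ]
```

View pics/w12.png

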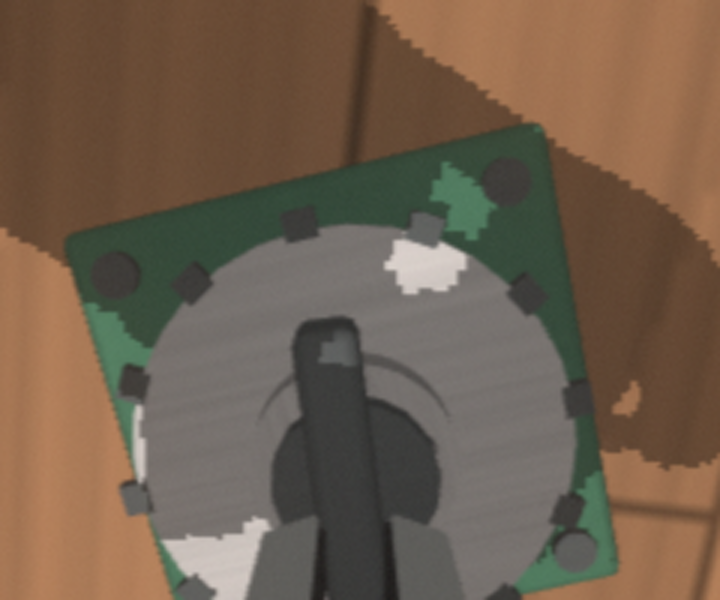

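The collar has stopped. Bar and head stay put while the tool twists in the grip, and the moment has reached 0.84 N·m. I'll now unwind the twist until the moment is about zero.

```bash
python3 -m jog '[0,0,0,0,-1,0,0,0,0,0,-2,0,0,0,0,0,-3,0,0,0,0,0,-4,0,0,0,0,0,-4,0]'
python3 - <<'E'
from h import *
s=st()
E
python3 -m jog '[0,0,0,0,-0.7,0,0,0,0,0,-1.4,0,0,0,0,0,-2,0,0,0,0,0,-2,0]'
python3 - <<'E'
from h import *
s=st()
E
```

```text
clock: 18.47
eef_pos: [562.6, -211.2, 131.7]
eef_rot: [-1.57, -0.0, -1.38]
wrist_force: [-1.8, 2.6, 5.8]
finger_gap: 11.4
18.4667 [ 562.6 -211.2  131.7] [-1.57 -0.   -1.38] [-1.8  2.6  5.8] [0.42 0.02 0.5 ] 11.434633607744047 [-0.42   0.475  1.45   0.     1.215 -0.611]
clock: 18.8
eef_pos: [562.6, -211.2, 131.7]
eef_rot: [-1.57, -0.0, -1.345]
wrist_force: [-0.3, 2.5, 5.4]
finger_gap: 11.5
18.8 [ 562.6 -211.2  131.7] [-1.57  -0.    -1.345] [-0.3  2.5  5.4] [ 0.41 -0.04  0.33] 11.531353277282728 [-0.42   0.475  1.45   0.     1.215 -0.646]
```

```bash
python3 -m jog '[0,0,0,0,-1,0,0,0,0,0,-2,0,0,0,0,0,-3,0,0,0,0,0,-3.5,0,0,0,0,0,-3.5,0]'
python3 - <<'E'
from h import *
s=st()
E
python3 -m jog '[0,0,0,0,-0.7,0,0,0,0,0,-1.4,0,0,0,0,0,-2,0,0,0,0,0,-2,0]'
python3 - <<'E'
from h import *
s=st()
p=manip.camera("wrist");save(p,"w13.png",(200,60,440,260),3)
E
```

```text
clock: 19.22
eef_pos: [562.6, -211.2, 131.7]
eef_rot: [-1.57, -0.0, -1.285]
wrist_force: [-0.4, 1.8, 5.0]
finger_gap: 11.3
19.2167 [ 562.6 -211.2  131.7] [-1.57  -0.    -1.285] [-0.4  1.8  5. ] [ 0.46 -0.08  0.02] 11.347965551509144 [-0.42   0.475  1.45   0.     1.215 -0.706]
clock: 19.55
eef_pos: [562.5, -211.3, 131.7]
eef_rot: [-1.57, -0.0, -1.25]
wrist_force: [0.2, 2.6, 6.5]
finger_gap: 11.6
19.55 [ 562.5 -211.3  131.7] [-1.57 -0.   -1.25] [0.2 2.6 6.5] [ 0.46  0.08 -0.04] 11.635714166965855 [-0.42   0.475  1.45   0.     1.215 -0.741]
```

View pics/w13.png

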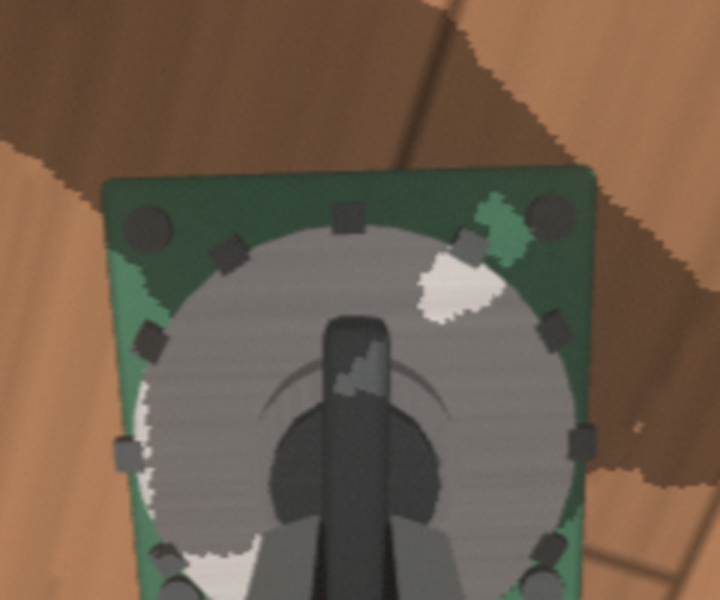

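The bar is aligned again at (355,400), with no torque. I'll lift straight out.

```bash
python3 -m jog '[0,-1,0,0,0,0,0,-2,0,0,0,0,0,-4,0,0,0,0,0,-6,0,0,0,0,0,-9,0,0,0,0,0,-14,0,0,0,0,0,-24,0,0,0,0,0,-36,0,0,0,0,0,-44,0,0,0,0,0,-44,0,0,0,0]'
python3 - <<'E'
from h import *
s=st()
p=manip.camera("top");save(p,"t13.png",(380,150,490,260),5)
steps([532.2,175.1,176],6.7,2,frm=[562.5,-211.3,175.5])
E
```

```text
clock: 20.43
eef_pos: [563.1, -211.7, 178.0]
eef_rot: [-1.568, -0.003, -1.25]
wrist_force: [-0.3, -0.8, -2.2]
finger_gap: 11.4
20.4333 [ 563.1 -211.7  178. ] [-1.568 -0.003 -1.25 ] [-0.3 -0.8 -2.2] [-0.02 -0.07 -0.  ] 11.413724040118042 [-0.42   0.432  1.401  0.     1.305 -0.742]
[-188.1   -0.2   46.6    0.   -39.2    0. ]
[-116.5   -0.2  154.9    0.   -39.2    0. ]
```

View pics/t13.png

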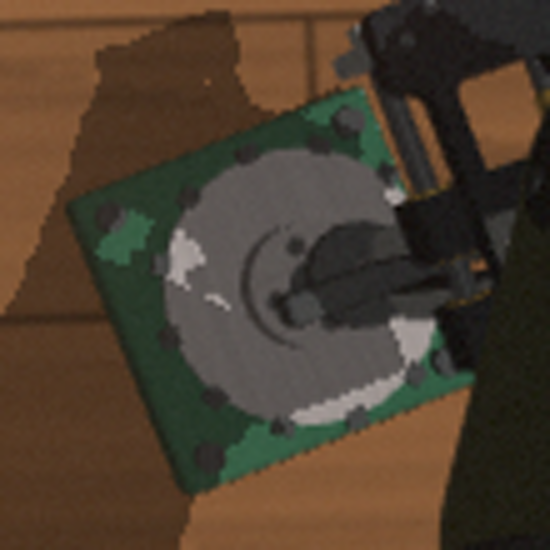

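```bash
python3 -m jog '[10,0,0,0,0,0,30,0,0,0,0,0,55,0,0,0,0,0,70,0,0,0,0,0,75,0,0,0,0,0,75,0,0,0,0,0,75,0,0,0,0,0]'
python3 - <<'E'
from h import *
s=st()
p=manip.camera("wrist");save(p,"w14.png",(270,80,370,165),6)
steps([532.2,175.1,176],6.7,2,frm=[562.5+75*np.cos(-1.25),-211.3+75*np.sin(-1.25),175.5])
np.savez("w14.npz",K=p["intrinsics"],o=p["origin"],r=p["orientation"])
E
```

```text
clock: 21.07
eef_pos: [585.7, -282.2, 174.5]
eef_rot: [-1.571, 0.001, -1.25]
wrist_force: [0.1, 0.7, -2.1]
finger_gap: 11.4
21.0667 [ 585.7 -282.2  174.5] [-1.571e+00  1.000e-03 -1.250e+00] [ 0.1  0.7 -2.1] [ 0.02 -0.09  0.05] 11.44390249915862 [-0.505  0.548  1.239  0.     1.356 -0.826]
[-2.256e+02 -2.000e-01  4.670e+01  0.000e+00 -3.910e+01  0.000e+00]
[-145.5   -0.2  178.6    0.   -39.1    0. ]
```

View pics/w14.png

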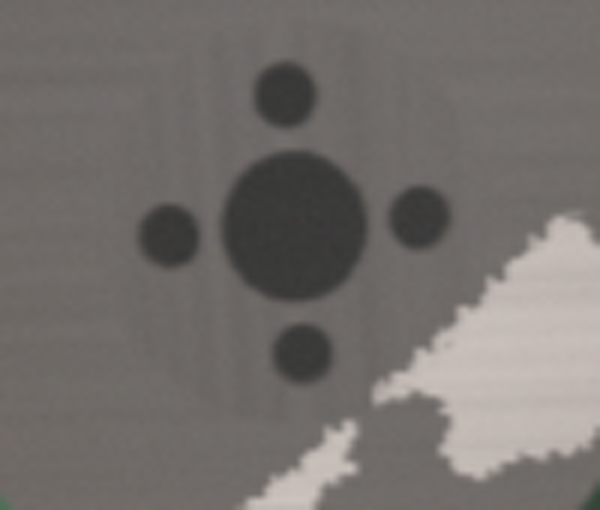

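```bash
python3 - <<'E'
from h import *
d=np.load("w14.npz");p=dict(intrinsics=d["K"],origin=d["o"],orientation=d["r"])
g=lambda x,y:((x+.5)/6-.5+270,(y+.5)/6-.5+80)
H=[ray(p,g(*q),75) for q in ((285,95),(169,236),(419,217),(303,354))]
C=np.mean(H,0);print(C)
A=[]
for h in H:
    v=h-C;a=np.degrees(np.arctan2(v[1],v[0]));A.append(a%90);print(np.linalg.norm(v),a)
m=np.mean(A);print("turned rad",np.radians((-15.35-m)%90))
E
```

```text
[ 562.29800419 -210.65616738   75.        ]
17.994765817164243 112.51523081465353
18.020700765923102 -157.42836218853535
17.976864824515967 22.701930195928703
18.03565599308822 -67.34523532040424
turned rad 0.908253794028708
```

The holes stand at −67.3°, so the collar turned 0.908 rad clockwise. That fits a start of 0.04 and the stop at 0.95, with the torque rise felt there. Next I take the spanner back to the block.

```bash
python3 -m jog '[-12,0,2,0,-2,0,-35,0,7,0,-6,0,-65,0,13,0,-11,0,-95,0,20,0,-16,0,-125,0,26,0,-21,0,-155,0,32,0,-27,0,-185,0,38,0,-32,0,-210,0,43,0,-36,0,-225.6,0,46.7,0,-39.1,0,-225.6,0,46.7,0,-39.1,0]'
python3 -m jog '[-15,0,18,0,-4,0,-38,0,46,0,-10,0,-62,0,76,0,-16,0,-85,0,105,0,-23,0,-106,0,130,0,-29,0,-124,0,152,0,-34,0,-137,0,168,0,-37.5,0,-145.5,0,178.6,0,-39.1,0,-145.5,0,178.6,0,-39.1,0,-145.5,0,178.6,0,-39.1,0]'
python3 - <<'E'
from h import *
s=st()
manip.camera("wrist");s=st()
steps([532.2,175.1,100],6.7,1)
E
```

```text
clock: 21.95
eef_pos: [558.2, -49.6, 175.6]
eef_rot: [-1.57, -0.0, -0.559]
wrist_force: [0.4, -0.6, -3.8]
finger_gap: 11.4
clock: 22.78
eef_pos: [532.1, 175.1, 175.2]
eef_rot: [-1.571, -0.0, 0.115]
wrist_force: [-0.5, -0.6, -2.7]
finger_gap: 11.8
22.7833 [532.1 175.1 175.2] [-1.571 -0.     0.115] [-0.5 -0.6 -2.7] [ 0.01 -0.13  0.01] 11.754745566078693 [ 0.253  0.346  1.527 -0.     1.269 -1.433]
22.8333 [532.3 174.5 175.2] [-1.571 -0.     0.114] [ 1.1 -1.3 -1.8] [ 0.03 -0.15 -0.01] 11.443524290328194 [ 0.251  0.346  1.527 -0.     1.269 -1.433]
[-0.  75.2  0.6  0.  -0.2  0. ]
```

```bash
python3 -m jog '[0,10,0.3,0,-0.2,0,0,25,0.5,0,-0.2,0,0,45,0.5,0,-0.2,0,0,60,0.5,0,-0.2,0,0,70,0.5,0,-0.2,0,0,74,0.5,0,-0.2,0,0,74,0.5,0,-0.2,0,0,74,0.5,0,-0.2,0]'
python3 - <<'E'
from h import *
s=st()
p=manip.camera("wrist")
T=rot(s["eef_rot"]);o=np.array(s["eef_pos"])
im=cv2.resize(p["img"][120:320,220:420][...,::-1],None,fx=3,fy=3,interpolation=cv2.INTER_CUBIC)
def dr(P,c,w=1):
    q=np.array([(proj(p,(o+T@np.array(a)) if not w else a)-[220,120]+.5)*3-.5 for a in P]);cv2.polylines(im,[np.round(q*16).astype(int)],True,c,1,cv2.LINE_AA,4)
dr([(-50,-6,6.5),(50,-6,6.5),(50,-6,-6.5),(-50,-6,-6.5)],(0,0,255),0)
a=np.radians(5.5);c,q=np.cos(a),np.sin(a)
dr([(532.2+x*c-y*q,175.1+x*q+y*c,30) for x,y in ((-55,-35),(55,-35),(55,35),(-55,35))],(0,255,0))
cv2.imwrite("pics/w15.png",im)
E
```

```text
clock: 23.5
eef_pos: [532.6, 175.4, 101.6]
eef_rot: [-1.571, -0.001, 0.118]
wrist_force: [-0.4, 0.2, -2.4]
finger_gap: 11.0
23.5 [532.6 175.4 101.6] [-1.571e+00 -1.000e-03  1.180e-01] [-0.4  0.2 -2.4] [ 0.08 -0.15 -0.03] 11.005218801805936 [ 0.253  0.426  1.599 -0.     1.116 -1.436]
```

View pics/w15.png

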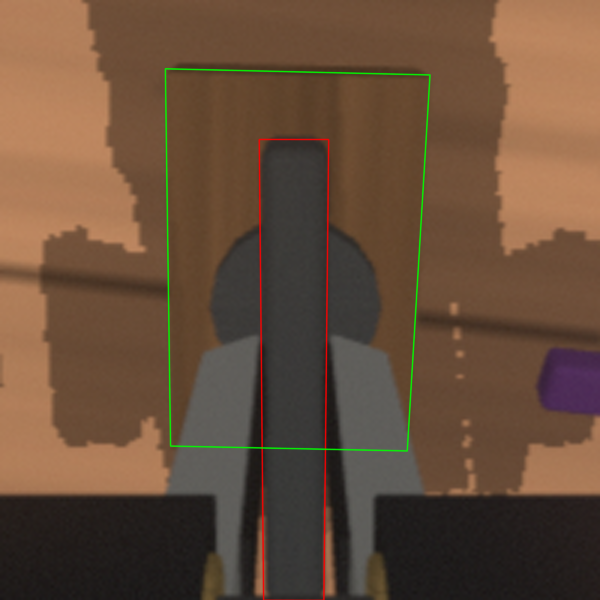

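The bar lies exactly in the predicted outline and centred on the block. I'll lower it slowly.

```bash
python3 -m jog '[0,2,0,0,0,0,0,4,0,0,0,0,0,6,0,0,0,0,0,7,0,0,0,0,0,8,0,0,0,0,0,9,0,0,0,0,0,10,0,0,0,0,0,10,0,0,0,0]'
python3 - <<'E'
from h import *
s=st()
E
```

```text
clock: 24.22
eef_pos: [532.2, 175.6, 90.9]
eef_rot: [-1.571, 0.0, 0.119]
wrist_force: [-0.7, 0.0, -2.5]
finger_gap: 11.7
24.2167 [532.2 175.6  90.9] [-1.571  0.     0.119] [-0.7  0.  -2.5] [ 0.05 -0.15 -0.02] 11.705134363365236 [ 0.253  0.439  1.608 -0.     1.095 -1.436]
```

```bash
python3 -m jog '[0,0.8,-0.2,0,0,0,0,1.6,-0.4,0,0,0,0,2.4,-0.4,0,0,0,0,3.2,-0.4,0,0,0,0,4,-0.4,0,0,0,0,4.4,-0.4,0,0,0,0,4.4,-0.4,0,0,0]'
python3 - <<'E'
from h import *
s=st()
E
```

```text
clock: 24.8
eef_pos: [532.3, 175.3, 86.8]
eef_rot: [-1.571, -0.0, 0.119]
wrist_force: [0.1, -0.2, -1.2]
finger_gap: 11.5
24.8 [532.3 175.3  86.8] [-1.571 -0.     0.119] [ 0.1 -0.2 -1.2] [ 0.06 -0.08  0.01] 11.504515823376662 [ 0.253  0.444  1.611  0.     1.086 -1.437]
```

Seated at z 86.7, as at the grasp. I'll release gently.

```bash
python3 -m jog '[0,0.2,0,0,0,0,0,0.2,0,0,0,0,0,0.2,0,0,0,0]' 11 5
python3 -m jog '[0,0,0,0,0,0,0,0,0,0,0,0,0,0,0,0,0,0,0,0,0,0,0,0,0,0,0,0,0,0,0,0,0,0,0,0,0,0,0,0,0,0,0,0,0,0,0,0]' 60
python3 - <<'E'
from h import *
s=st()
p=manip.camera("wrist");save(p,"w16.png")
E
```

```text
clock: 25.05
eef_pos: [532.4, 175.3, 86.8]
eef_rot: [-1.571, -0.0, 0.119]
wrist_force: [-1.6, 1.3, 2.2]
finger_gap: 13.0
clock: 25.72
eef_pos: [532.3, 175.2, 86.5]
eef_rot: [-1.571, -0.0, 0.119]
wrist_force: [0.4, -0.1, -0.4]
finger_gap: 59.0
25.7167 [532.3 175.2  86.5] [-1.571 -0.     0.119] [ 0.4 -0.1 -0.4] [ 0.03 -0.13 -0.08] 59.023885053318054 [ 0.253  0.444  1.611  0.     1.086 -1.437]
```

View pics/w16.png

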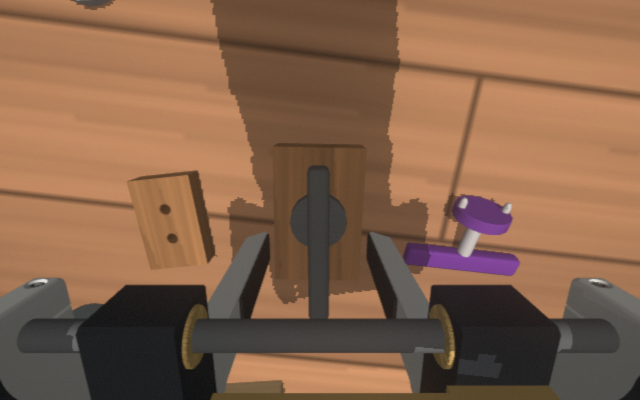

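The spanner is free and upright, as at the start, with the bar at (319,240) and the head at (318,218). I'll withdraw upward.

```bash
python3 -m jog '[0,-5,0,0,0,0,0,-15,0,0,0,0,0,-35,0,0,0,0,0,-60,0,0,0,0,0,-90,0,0,0,0,0,-115,0,0,0,0,0,-130,0,0,0,0,0,-130,0,0,0,0,0,-130,0,0,0,0]'
python3 -m jog '[-15,0,0,0,0,0,-45,0,0,0,0,0,-80,0,0,0,0,0,-110,0,0,0,0,0,-130,0,0,0,0,0,-140,0,0,0,0,0,-140,0,0,0,0,0,-140,0,0,0,0,0]'
python3 - <<'E'
from h import *
s=st()
p=manip.camera("scene");save(p,"s17.png")
p=manip.camera("top");save(p,"t17.png")
p=manip.camera("wrist");save(p,"w17.png")
E
```

```text
clock: 26.52
eef_pos: [532.4, 175.3, 217.4]
eef_rot: [-1.571, -0.002, 0.119]
wrist_force: [-0.2, -0.2, -0.5]
finger_gap: 60.0
clock: 27.18
eef_pos: [393.7, 158.7, 216.4]
eef_rot: [-1.571, -0.0, 0.119]
wrist_force: [0.1, 0.1, -0.9]
finger_gap: 60.0
27.1833 [393.7 158.7 216.4] [-1.571 -0.     0.119] [ 0.1  0.1 -0.9] [ 0.11 -0.16  0.03] 60.01352975301136 [ 0.297  0.004  1.831 -0.     1.307 -1.393]
```

View pics/s17.png

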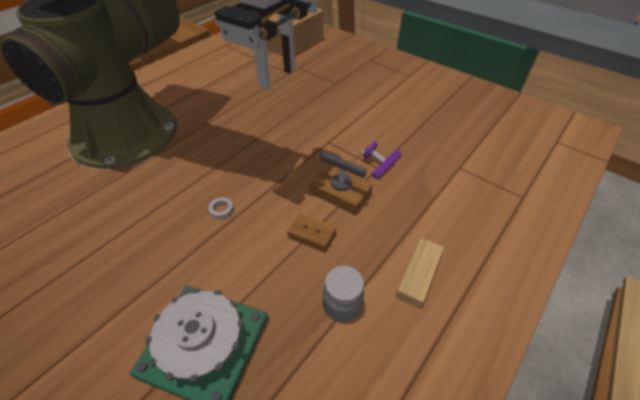

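View pics/t17.png

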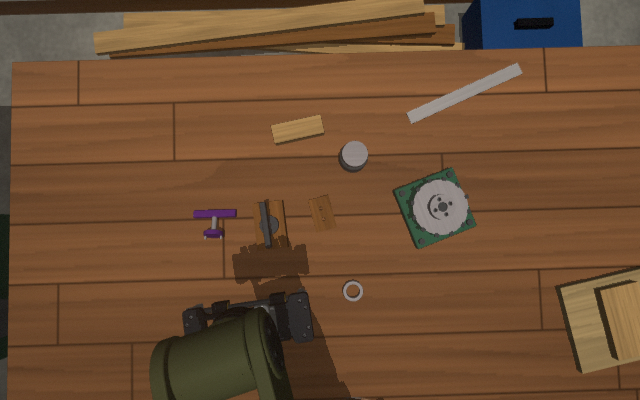

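View pics/w17.png

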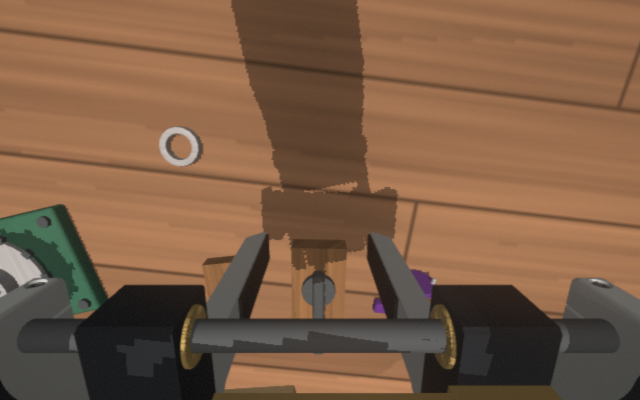

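All views show the spanner upright in its block, the other things where they were and the gripper clear. I'm handing in.

```bash
python3 - <<'E'
from h import *
print(manip.sign_off())
E
```

```text
the job is handed in; nothing more can be done
None
```

The collar is turned clockwise to its stop, and the spanner is back upright in its block. I handed the job in at about 27.3 s.

- **Seating:** both prongs went fully into two opposite collar holes. The head's underside met the collar top at the expected height, pressing with about 5–8 N.
- **Turning:** the moment held at about 0.2–0.25 N·m while the collar moved. At the stop it rose to 0.84 N·m, while the collar stayed still and only the grip twisted a little.
- **Collar check:** a wrist picture taken after I lifted the spanner out puts the hole pattern 0.91 rad clockwise of where it began. That fits a start near 0.04 and the stop at 0.95. The collar joint itself cannot be read, so this angle comes from the picture (good to about 0.01 rad) and from feel.
- **Putting back:** the spanner went in at the same height as when I took it, with no contact force on the way down, and I let go. The last scene, top and wrist pictures show it upright. The tin, spacer, offcut, purple spanner and small block look unmoved, and the gripper is clear.

No check failed. The top camera placed the collar about 2.5 mm in x from the wrist camera. I used the wrist value, and the prongs went in without resistance.

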